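Tuck a clock's back cover under its lapped flap and hold it down

TASK

Clamp the clock in its holder by turning both clamp knobs clockwise to their end stops, then take the loose cover strip by its fin and slide its plain edge under the lapped flap on the clock's back, square and centred, until it meets the stop, without prising the flap up. Finish while still holding the cover: keep it pressed firmly flat on its seat and do not let go. Leave the other things on the bench where they are.

Things in the scene. Friction and masses are not known exactly. Their poses are not given: they have to be found in the camera images.
- clock: Wooden wall clock, 220 (x) x 178 (y) mm, face down in a fixed steel holder; yaw within 0.25 rad. Origin: centre of the holder's underside, on the bench. x points away from the robot to the flap's hinge (the tucking direction), y to the left clamp. Top of the wood 42 mm above the bench; clamp towers at y = +-128 mm, 70 x 70 mm, 34 mm high.
- bed: Flat grey seat fixed on the clock's back, 155 (x) x 110 (y) x 4 mm, top face level, 46 mm above the bench; the cover goes on it. Origin: centre of its underside, 5 mm beyond the clock's centre in x. Its near half is open, its far part is lapped by the flap. No side rails.
- stop (a point): Where the middle of the cover's leading edge belongs: on the bed's top face, at the near face of a straight fixed stop rail (90 mm wide, 5 mm high) hidden under the flap, 20 mm in from the flap's near edge and 48 mm beyond the clock's centre. Axes as the clock's.
- flap_edge (a point): Middle of the underside of the flap's near edge, 52 mm above the bench. The flap: aluminium sheet 72 (x) x 96 (y) x 3 mm, hinged at its far edge, lapping over the bed with 6 mm of room beneath (the cover is 4 mm thick). From its near edge a lip turned up by 40 degrees reaches 7 mm nearer to the robot and up to about 14 mm above the bed.
- flap (a joint): Angle of the flap (rad): 0 = down, as it starts, held by a light spring; grows as its near edge is lifted (0.05 rad lifts it 3.6 mm; about 1 N at the edge lifts it 0.08 rad).
- knob_left (a joint): Turn of the left (y > 0) clamp knob (rad), clockwise seen from above: starts at 0 to 0.35, end stop at 1.5. At 0 its grip bar lies along the clock's x axis, so at value q the bar's yaw is the clock's yaw minus q. Stays where it is left; takes about 0.06 N m.
- knob_right (a joint): The same for the right (y < 0) clamp knob.
- knob_left_grip (a point): Left clamp knob, on its upright axis, 128 mm left of the clock's centre, at the height to grip (TCP here), 71 mm above the bench. Black disc 44 mm across, top at 48 mm above the bench, with a bar grip on it 42 mm long, 14 mm thick, its top at 78 mm. The point turns with the knob: x lies along the bar.
- knob_right_grip (a point): The same for the right clamp knob, 128 mm right of the clock's centre.
- cover: Loose aluminium cover strip, 0.10 to 0.20 kg: flat plate 90 (x) x 80 (y) x 4 mm with an upright grip fin across it, 8 mm thick in x, 44 mm wide in y, centred at x = -30 mm, top 40 mm above the underside. Starts flat on the bench right of the clock, fin up, yaw within 0.5 rad. Origin: centre of its underside; x points to its leading (tucking) edge, z up.
- cover_edge (a point): Middle of the cover's leading edge at its underside, 45 mm ahead of its origin; axes as the cover's.
- cover_grip (a point): Middle of the cover's fin, 28 mm above the plate's underside: TCP here to grasp from above, fingers closing along the cover's x axis on the 8 mm thickness. Axes as the cover's.
- jar: Bystander, leave it alone: closed glass jar with white cap, 48 mm across, 50 mm tall, right of the clock. Origin: centre of its underside.
- oil: Bystander, leave it alone: small amber oil bottle, 26 mm across, 65 mm tall, at the front of the bench. Origin: centre of its underside.
- loupe: Bystander, leave it alone: black eye loupe, 36 mm across, 32 mm tall, at the front of the bench. Origin: centre of its underside.
- brush: Bystander, leave it alone: wooden brush, 150 mm long, lying at the front left. Origin: centre of its underside.
- driver: Bystander, leave it alone: black screwdriver, 140 mm long, lying at the right. Origin: centre of its underside.
- movring: Bystander, leave it alone: brass movement ring, 52 mm across, 12 mm tall, lying behind the clock. Origin: centre of its underside.
- tweezers: Bystander, leave it alone: steel tweezers, 120 mm long, lying at the back right. Origin: centre of its underside.
There are look-alikes about, which are no part of the job. Several things have the shape of the cover; the one meant has the colours described above.

How it is judged:
By the outcome, as a careful person would: the job done as asked, in the order asked, and still so for the second after the job is handed in, while the arm keeps its last pose, push and grip.
It also fails if it takes over 64 s, if anything falls off the work surface, if the arm or the gripper's body presses on something with over 40 N, if the wrist force passes 120 N, or if a joint passes its speed limit or range.

ROBOT

A 6-joint arm with a two-finger parallel gripper is mounted at the origin on the work surface. World frame = base frame: x ahead of the robot, y to its left, z up, the work surface at z = 0. Lengths are in m, angles in rad, forces in N, time in s.
With the tool pointing down it reaches from about 0.35 to 0.975 m from the base axis. Payload 4.9 kg.
Tool frame: the origin (TCP) lies between the finger pads, 19 mm behind the fingertips; this is the grasp point; x points along the fingers, y is the direction in which the jaws open and shut, and the axes are right-handed (so a half turn about x gives the same grasp; the last joint's range is limited). The gripper opens to 85 mm and grips with 20 to 120 N. Pads are 22 mm wide; open, the fingers measure 114 mm over their backs; the gripper's body (76 mm by 85 mm) begins 54 mm behind the grasp point. The pads swing forward as they close: fully open they stand 13 mm farther back than shut.
Start: joints at [-0.119, 0.053, 1.613, -0, 1.476, -0.119], TCP at [0.625, 0, 0.25] pointing down, gripper open.
Joint ranges: [-3.01, 3.01], [-1.01, 2.22], [0.06, 2.58], [-1.02, 4.17], [0.09, 2.62], [-3.14, 3.14]. Speed limits (rad/s): [2.57, 2.57, 3.14, 3.14, 3.14, 3.14].

INTERFACE

Orientations are given as a rotation vector (axis times angle).
In Python, from station import ctrl, get_image, calibration, finish_job, search_frame, cut_out, mark_of gives the robot as it stands. The module is installed in compiled form; this text tells all that it offers.
- The arm moves only by the tool arm_command, never from a script. Its argument "plan" is a list that holds one entry, the list of rows, each a list of 7 numbers: the shift along the tool's x, y, z in m, then the turn, a rotation vector about the tool's x, y, z in degrees, then the finger opening in m, from 0 to 0.0854. A call has 1 to 20 rows; each row shifts and turns the pose as measured when the row begins, along the tool's axes as they then stand; what a row does not reach is not made up. A row lasts 1/12 s, in which the tool goes at most 41.7 mm and 7.16 degrees, less where a joint would pass 70% of its speed; a pose out of reach is approached as far as the arm can. A call with a gripper value outside its range is refused whole. The fingers move at their own pace and stop on an object; "squeeze" is the grip in N (left out, the last holds). Time passes only in rows, so rows that do not move let the fingers close. It gives the time, the measured TCP pose, the force and the opening at its end, in the units of the state.
- ctrl.get_obs(): the state, without advancing time (a new reading comes with each control period).
- get_image(name): name is "scene" or "side" or "wrist"; returns the picture (384x512x3 uint8, red, green, blue); there is no depth.
- calibration(name): a dict with "fx", "fy", "cx", "cy" (pixels), "cam_to_world" (4x4, takes a point from camera to world coordinates); the wrist camera has in their place "hand_eye" (4x4, takes a point from camera to tool coordinates, whose origin is the TCP and whose axes are the tool frame's). Camera axes: x right, y down, z forward; pixel columns grow to the right and rows downward; lengths in m; the calibration is good to about 2 mm. A picture is of the moment at which its call begins: read the wrist's pose just before it. calibration takes no time and is no camera call.
- finish_job(): hands the job in, once; it reports no verdict.
Trained networks look in the newest picture that a camera, given by its name, has taken for a name from the list of things; names that differ only in an ending like _2 or _b are one class to them, and where a whole thing is asked for, a point or a joint stands for the part that bears it (a point fixed in the world has none). Each returns a list of dicts, best first, with "conf" (0 to 1); they miss things now and then, are a little off and sometimes report something else, mostly with a low value. They report only what shows in the picture. A call takes as long as a camera call. They do not tell look-alikes from the thing itself.
- search_frame(camera, thing): "at" ([x, y, z] in m, in the coordinates of the camera as it stood for that picture, good to about 4 mm: the middle of the surface that is visible of it).
- cut_out(camera, thing): "mask" (384x512 bool, what is visible of it).
- mark_of(camera, thing): "at" ([x, y, z] in m, in the coordinates of the camera as it stood for that picture, good to about 4 mm: a listed point, or the origin of a listed thing).
The state is a dict: "t": time; "q": joint angles; "dq": joint speeds; "effort": joint torques, N m; "tool_pos": TCP position; "tool_rot": TCP orientation; "contact_force": force on the tool from outside, world axes, zero at the start; "wrist_torque": the same for the moment, N m; "opening": finger opening in m.
Only numpy, scipy, OpenCV 4.12 (cv2) and the standard library are available. Lean on these libraries where they do the work, as an engineer would, in place of code of your own. Each camera call takes 0.05 s, during which the arm holds its last target. There are 200 camera calls.

## Working session

There is one attempt and no reset: what is moved stays moved. The work goes in short steps, Python scripts to look and compute and a tool call to move; the robot and the scene stay as the last step left them, time stands still between calls to the robot, and variables do not carry over. Pictures are saved under pics/ and viewed, about 8 in all and at most 12, crops included, and the job is handed in when it is done.

Besides the shell and the picture viewer there is one more tool, called after "Request:" as name(argument=value, ...), one argument or row to a line, values as JSON. arm_command: Moves the arm, as the interface text tells. Its arguments: {"type":"object","properties":{"plan":{"type":"array","items":{"type":"array","items":{"type":"array","items":{"type":"number"}}}},"squeeze":{"type":"number"}},"required":["plan"]}

```bash
mkdir -p pics
cat > h.py <<'E'
import numpy as np, cv2
from scipy.spatial.transform import Rotation as R
from station import ctrl, get_image, calibration, finish_job, search_frame, cut_out, mark_of
def T(o=None):
    o=o or ctrl.get_obs(); M=np.eye(4); M[:3,:3]=R.from_rotvec(o["tool_rot"]).as_matrix(); M[:3,3]=o["tool_pos"]; return M
def c2w(n):
    c=calibration(n); return np.array(c["cam_to_world"]) if n!="wrist" else T()@np.array(c["hand_eye"])
def w(n,p): return (c2w(n)@np.r_[p,1])[:3]
def ray(n,u,v,z):
    c=calibration(n);M=c2w(n);d=M[:3,:3]@np.array([(u-c["cx"])/c["fx"],(v-c["cy"])/c["fy"],1]);o=M[:3,3]
    return o+d*(z-o[2])/d[2]
def pix(n,P):
    c=calibration(n);p=(np.linalg.inv(c2w(n))@np.r_[P,1])[:3];return np.array([c["fx"]*p[0]/p[2]+c["cx"],c["fy"]*p[1]/p[2]+c["cy"]])
def snap(n,f,s=1.0,crop=None):
    im=get_image(n)
    k=im[:,:,::-1]
    if crop: k=k[crop[1]:crop[3],crop[0]:crop[2]]
    cv2.imwrite("pics/"+f,cv2.resize(k,None,fx=s,fy=s,interpolation=cv2.INTER_CUBIC)); return im
E
python3 - <<'E'
from h import *
np.set_printoptions(precision=4,suppress=True)
for n in("scene","side"):
    im=snap(n,n+"1.png",1.5)
    for t in("clock","cover","bed","cover_grip","cover_edge","knob_left_grip","knob_right_grip","flap_edge","stop","jar"):
        for r in mark_of(n,t)[:4]: print(n,t,round(r["conf"],2),w(n,r["at"]))
print(T()); print(c2w("scene")[:3,3],c2w("side")[:3,3]); print(calibration("wrist"))
E
```

```text
scene cover 0.83 [ 0.3451 -0.2604 -0.0008]
scene cover 0.58 [ 0.4983 -0.2436 -0.0043]
scene bed 0.94 [0.5987 0.0515 0.0445]
scene bed 0.27 [ 0.7101 -0.2037  0.0013]
scene cover_grip 0.62 [ 0.3333 -0.2333  0.0295]
scene cover_grip 0.58 [ 0.3882 -0.4408  0.0267]
scene cover_grip 0.55 [ 0.467  -0.2492  0.0226]
scene cover_edge 0.9 [ 0.3588 -0.302   0.0014]
scene cover_edge 0.81 [ 0.5391 -0.2265 -0.0001]
scene cover_edge 0.62 [ 0.4103 -0.3731 -0.0001]
scene knob_right_grip 0.85 [ 0.6022 -0.0765  0.0689]
scene flap_edge 0.93 [0.6246 0.05   0.051 ]
scene stop 0.6 [0.6453 0.0504 0.0452]
scene jar 0.6 [ 0.7112 -0.2051  0.0016]
side clock 0.68 [ 0.5962  0.051  -0.0006]
side clock 0.27 [ 0.3764  0.2481 -0.0038]
side cover 0.97 [ 0.4948 -0.2408 -0.0027]
side cover 0.81 [ 0.3411 -0.2547  0.0029]
side cover 0.81 [ 0.3972 -0.4154 -0.0019]
side bed 0.97 [0.5993 0.0524 0.0389]
side cover_grip 0.89 [ 0.3872 -0.44    0.0281]
side cover_grip 0.75 [ 0.466  -0.2569  0.0283]
side cover_grip 0.56 [ 0.3316 -0.2269  0.0293]
side cover_grip 0.22 [0.6443 0.0506 0.049 ]
side cover_edge 0.88 [ 0.4094 -0.3709  0.
[... 240 characters left out ...]
2  0.0744]
side flap_edge 0.8 [0.6223 0.0486 0.0549]
side flap_edge 0.2 [ 0.6033 -0.0786  0.0768]
side stop 0.81 [0.6422 0.0541 0.0501]
side stop 0.51 [0.6166 0.0517 0.0509]
side jar 0.71 [ 0.7121 -0.2033 -0.0008]
[[ 0.0001  1.     -0.      0.625 ]
 [-0.     -0.     -1.     -0.    ]
 [-1.      0.0001  0.      0.25  ]
 [ 0.      0.      0.      1.    ]]
[0.9835 0.5692 0.7005] [ 0.0718 -0.7564  0.5925]
{'fx': 329.69090156629744, 'fy': 329.69090156629744, 'cx': 262.7583943291739, 'cy': 188.2747908127946, 'hand_eye': array([[ 0.0002, -0.2744,  0.9616, -0.124 ],
       [ 1.    ,  0.0002, -0.0002,  0.0011],
       [-0.0001,  0.9616,  0.2744, -0.0714],
       [ 0.    ,  0.    ,  0.    ,  1.    ]])}
```

View pics/scene1.png

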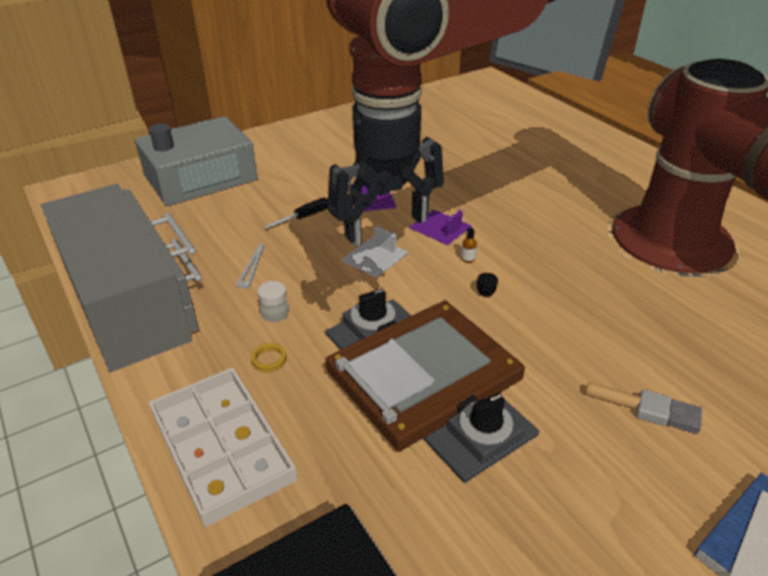

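View pics/side1.png

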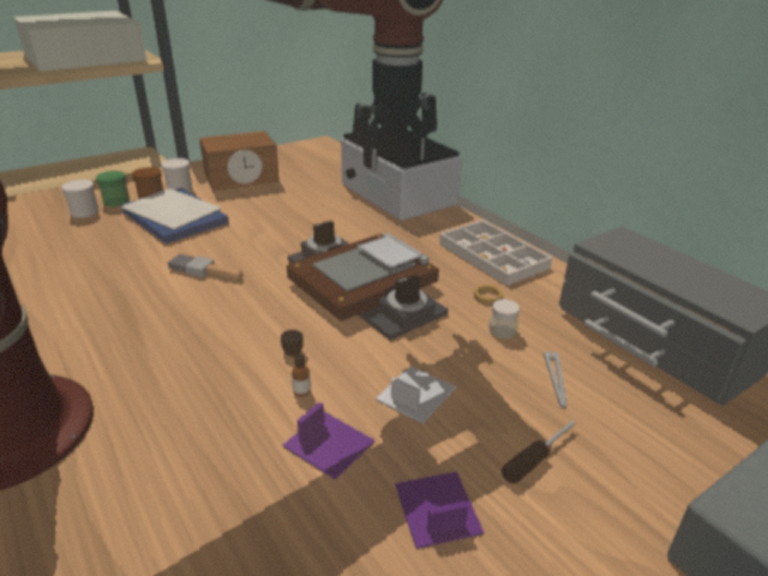

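The side view shows the aluminium cover at about (415,392), with two purple look-alikes at (328,440) and (440,507). In the scene view the cover is at (375,250), and the left and right knobs are at (487,415) and (373,303). The clock yaw is about 0.05 and the left knob is at about (0.590, 0.176). I'll move above the left knob.

Request:
arm_command(
  plan=[
    [[0.02,-0.007,-0.035,0,0,0,0.085],[0.02,-0.007,-0.035,0,0,0,0.085],[0.02,-0.007,-0.035,0,0,0,0.06],[0.02,-0.007,-0.035,0,0,0,0.05],[0.02,-0.007,-0.035,0,0,0,0.05],[0,0,0,-7,0,0,0.05],[0,0,0,-7,0,0,0.05],[0,0,0,-7,0,0,0.05],[0,0,0,-7,0,0,0.05],[0,0,0,-7,0,0,0.05],[0,0,0,-7,0,0,0.05],[0,0,0,-7,0,0,0.05],[0,0,0,-7,0,0,0.05],[0,0,0,-7,0,0,0.05],[0,0,0,-7,0,0,0.05],[0,0,0,-7,0,0,0.05],[0,0,0,-7,0,0,0.05]],
  ],
)

```text
t: 2.52
tool_pos: [0.5894, 0.1826, 0.1457]
tool_rot: [0.062, 1.566, -0.065]
contact_force: [0.1, 0.2, 0.2]
opening: 0.0499
```

```bash
cat >> h.py <<'E'
np.set_printoptions(precision=4,suppress=True)
def st():
    o=ctrl.get_obs();M=T(o);y=M[:3,1]
    print("t %.2f"%o["t"],"pos",M[:3,3],"jawyaw %.1f"%np.degrees(np.arctan2(y[1],y[0])),"x",M[:3,0],"F",o["contact_force"],"tau",o["wrist_torque"],"op %.4f"%o["opening"],"q",o["q"])
E
python3 - <<'E'
from h import *
st(); im=snap("wrist","w1.png",1.5)
for t in("knob_left_grip","clock","bed","flap_edge","stop"):
    for r in mark_of("wrist",t)[:2]: print(t,round(r["conf"],2),w("wrist",r["at"]))
for r in cut_out("wrist","knob_left")[:2]: print(r["conf"],r["mask"].sum(),np.argwhere(r["mask"]).mean(0))
E
```

```text
t 2.52 pos [0.5894 0.1826 0.1457] jawyaw 85.4 x [ 0.0038 -0.0025 -1.    ] F [0.0511 0.1921 0.2439] tau [-0.0038 -0.0098  0.004 ] op 0.0499 q [ 0.1812  0.1165  1.7245 -0.0033  1.2973 -1.3078]
knob_left_grip 0.55 [0.5879 0.1763 0.0728]
clock 0.76 [ 0.5988  0.0488 -0.0017]
bed 0.71 [0.6003 0.0495 0.0419]
flap_edge 0.82 [0.6218 0.0557 0.0505]
flap_edge 0.53 [0.5961 0.0508 0.0014]
stop 0.81 [0.6373 0.0516 0.0443]
0.61 3178 [196.3263 253.1057]
```

View pics/w1.png

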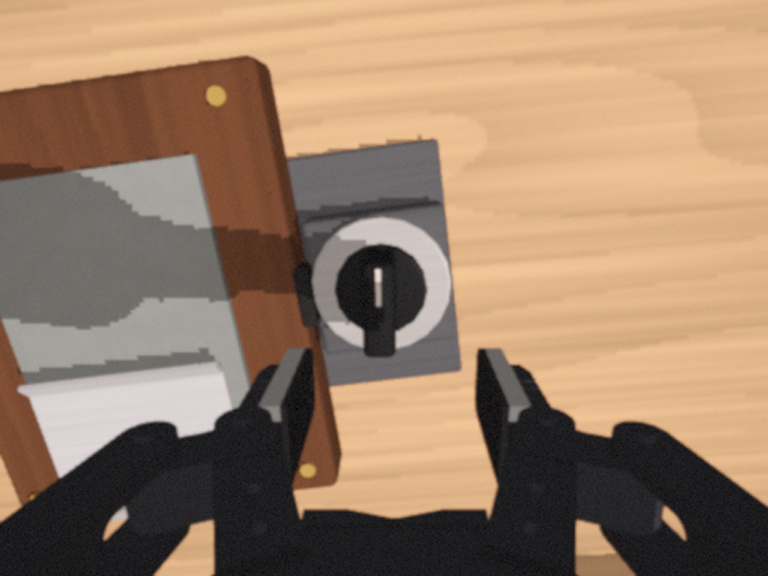

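Run:
```python
from h import *
def L(a,b,z):
    p=ray("wrist",a[0]/1.5,a[1]/1.5,z);q=ray("wrist",b[0]/1.5,b[1]/1.5,z);d=q-p
    print(p,q,"len %.4f yaw %.2f"%(np.linalg.norm(d),np.degrees(np.arctan2(d[1],d[0]))))
L((437,140),(460,370),.034); L((271,75),(340,455),.042); L((195,154),(248,378),.046); L((22,388),(218,366),.060)
L((378,268),(379,308),.078); L((363,355),(396,355),.078);L((336,287),(426,287),.078)
m=cut_out("wrist","knob_left")[0]["mask"]; g=get_image("wrist").astype(int).sum(2)
print(ray("wrist",*(np.argwhere(m).mean(0)[::-1]),.065))
sub=g[155:245,215:300]; print("\n".join("".join("#" if v<75 else ("+" if v<130 else ".") for v in r) for r in sub[::2]))
```

```text
[0.5226 0.2098 0.034 ] [0.639  0.2143 0.034 ] len 0.1164 yaw 2.23
[0.4897 0.1402 0.042 ] [0.679  0.1473 0.042 ] len 0.1894 yaw 2.12
[0.519  0.1029 0.046 ] [0.628  0.1076 0.046 ] len 0.1091 yaw 2.45
[0.6171 0.006  0.06  ] [0.614 0.1   0.06 ] len 0.0941 yaw 91.88
[0.5692 0.1795 0.078 ] [0.5861 0.1783 0.078 ] len 0.0169 yaw -4.21
[0.6063 0.1696 0.078 ] [0.6075 0.1834 0.078 ] len 0.0139 yaw 84.96
[0.5756 0.1619 0.078 ] [0.5788 0.1981 0.078 ] len 0.0364 yaw 84.95
[0.5844 0.1784 0.065 ]
.....................................................................................
.....................................................................................
.....................................................................................
.....................................................................................
.....................................................................................
.............................++++++++++++++#+++......................................
.........................+++#+############+#+#++++++.................................
............
[... 2555 characters left out ...]
............
.............................++++++++++++.+.+.+......................................
.............................++++++++++...+++++......................................
.............................+++++++++++++++.+++.....................................
.............................++++++++++++++++++......................................
.....................................................................................
.....................................................................................
.....................................................................................
.....................................................................................
```

The left knob's bar is vertical in the picture at about (380,300). That gives a bar yaw of about -4.5°, in line with the jaws, and the clock yaw comes out at about 2.1°. I'll descend and grip.

Request:
arm_command(
  plan=[
    [[0.024,-0.0025,-0.0005,0,0,0,0.05],[0.024,-0.002,-0.0005,0,0,0,0.05],[0.02,0,0,0,0,0,0.05],[0.006,0,0,0,0,0,0.05],[0,0,0,0,0,0,0.0],[0,0,0,0,0,0,0.0],[0,0,0,0,0,0,0.0],[0,0,0,0,0,0,0.0],[0,0,0,0,0,0,0.0],[0,0,0,0,0,0,0.0]],
  ],
  squeeze=40,
)

```text
t: 3.8
tool_pos: [0.5904, 0.1759, 0.073]
tool_rot: [0.067, 1.56, -0.077]
contact_force: [0.8, -1.0, -5.7]
opening: 0.0132
```

```bash
python3 -c "
from h import *
st()"
```

```text
t 3.80 pos [0.5904 0.1759 0.073 ] jawyaw 84.8 x [ 0.0089 -0.0067 -0.9999] F [ 0.7574 -0.9769 -5.683 ] tau [ 0.1464 -0.227   0.1543] op 0.0132 q [ 0.1723  0.1967  1.7679 -0.0088  1.1694 -1.3035]
```

Request:
arm_command(
  plan=[
    [[0,0,0,7,0,0,0.0],[0,0,0,7,0,0,0.0],[0,0,0,7,0,0,0.0],[0,0,0,7,0,0,0.0],[0,0,0,7,0,0,0.0],[0,0,0,7,0,0,0.0],[0,0,0,7,0,0,0.0],[0,0,0,7,0,0,0.0],[0,0,0,7,0,0,0.0],[0,0,0,7,0,0,0.0],[0,0,0,5,0,0,0.0]],
  ],
)

```text
t: 4.72
tool_pos: [0.5876, 0.1729, 0.073]
tool_rot: [1.099, 1.257, -1.115]
contact_force: [0.6, -2.4, -4.9]
opening: 0.0133
```

```bash
python3 -c "
from h import *
st()"
```

```text
t 4.72 pos [0.5876 0.1729 0.073 ] jawyaw 7.7 x [ 0.003  -0.0151 -0.9999] F [ 0.597  -2.419  -4.8673] tau [-0.0323 -0.0148  0.0726] op 0.0133 q [ 0.1713  0.1936  1.7716 -0.0167  1.176   0.0431]
```

Request:
arm_command(
  plan=[
    [[0,0.0005,0,4,0,0,0.0],[0,0,0,4,0,0,0.0],[0,0,0,4,0,0,0.0],[0,0,0,4,0,0,0.0]],
  ],
)

```text
t: 5.05
tool_pos: [0.5875, 0.1712, 0.0735]
tool_rot: [1.29, 1.12, -1.314]
contact_force: [0.2, 3.4, -6.3]
opening: 0.0134
```

```bash
python3 -c "
from h import *
st()"
```

```text
t 5.05 pos [0.5875 0.1712 0.0735] jawyaw -7.6 x [ 0.0036 -0.0258 -0.9997] F [ 0.2     3.4162 -6.2789] tau [0.6166 0.0517 3.7346] op 0.0134 q [ 0.1731  0.1933  1.771  -0.0282  1.1784  0.3171]
```

Request:
arm_command(
  plan=[
    [[0,0,0,0,0,0,0.05],[0,0,0,0,0,0,0.05],[0,0,0,0,0,0,0.05],[0,0,0,0,0,0,0.05],[-0.025,0,0,0,0,0,0.05],[-0.03,0,0,0,0,0,0.05],[-0.025,0,0,0,1.5,0,0.05],[0,0.0064,0.035,0,0,0,0.05],[0,0.0064,0.035,0,0,0,0.05],[0,0.0064,0.035,0,0,0,0.05],[0,0.0064,0.035,0,0,0,0.05],[0,0.0064,0.035,0,0,0,0.05],[0,0.0064,0.035,0,0,0,0.05],[0,0.0064,0.035,0,0,0,0.05]],
  ],
)

```text
t: 6.22
tool_pos: [0.6073, -0.0771, 0.1727]
tool_rot: [1.32, 1.133, -1.27]
contact_force: [0.4, 0.7, 0.5]
opening: 0.0499
```

Request:
arm_command(
  plan=[
    [[0,0,0,-7,0,0,0.05],[0,0,0,-7,0,0,0.05],[0,0,0,-7,0,0,0.05],[0,0,0,-7,0,0,0.05],[0,0,0,-7,0,0,0.05],[0,0,0,-7,0,0,0.05],[0,0,0,-7,0,0,0.05],[0,0,0,-7,0,0,0.05],[0,0,0,-7,0,0,0.05],[0,0,0,-7,0,0,0.05],[0,0,0,-7,0,0,0.05],[0,0,0,-7,0,0,0.05],[0,0,0,-7,0,0,0.05]],
  ],
)

```text
t: 7.3
tool_pos: [0.6133, -0.0909, 0.1885]
tool_rot: [0.059, 1.516, -0.053]
contact_force: [-0.6, -0.0, 0.9]
opening: 0.0499
```

Run:
```python
from h import *
st(); im=snap("wrist","w2.png",1.5)
for t in("knob_right_grip","clock","bed","flap_edge","stop"):
    for r in mark_of("wrist",t)[:2]: print(t,round(r["conf"],2),w("wrist",r["at"]))
```

```text
t 7.30 pos [ 0.6133 -0.0909  0.1885] jawyaw 85.9 x [ 0.0537  0.0024 -0.9986] F [-0.6207 -0.0238  0.8614] tau [ 0.0057 -0.0164 -0.016 ] op 0.0499 q [-0.2741  0.0538  1.7167  0.0173  1.32   -1.7768]
knob_right_grip 0.66 [ 0.5991 -0.0775  0.0699]
clock 0.91 [0.6004 0.0502 0.0031]
bed 0.75 [0.6016 0.0509 0.0425]
flap_edge 0.66 [0.6232 0.0526 0.0516]
stop 0.62 [0.6372 0.0468 0.0438]
```

View pics/w2.png

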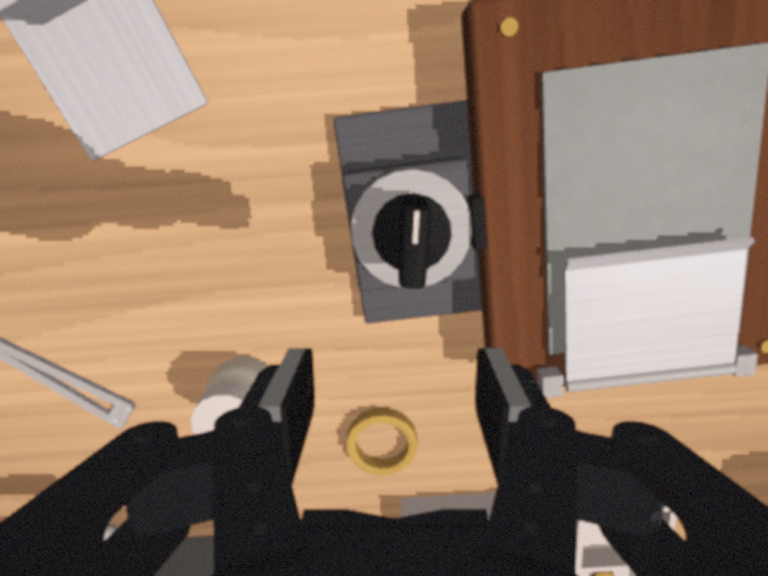

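Run:
```python
from h import *
def L(a,b,z):
    p=ray("wrist",a[0]/1.5,a[1]/1.5,z);q=ray("wrist",b[0]/1.5,b[1]/1.5,z);d=q-p
    print(p,q,"mid",(p+q)/2,"len %.4f yaw %.2f"%(np.linalg.norm(d),np.degrees(np.arctan2(d[1],d[0]))))
L((417,210),(415,244),.078);L((399,287),(426,287),.078);L((335,117),(367,322),.034);L((542,71),(549,260),.046);L((568,265),(752,242),.060);L((566,390),(742,372),.055);L((374,232),(452,232),.063)
L((95,158),(207,102),.004);L((0,5),(95,158),.004);L((352,225),(470,225),.048)
M=T();k=np.array([.599,-.078,.071])-M[:3,3];print(M[:3,:3].T@k)
```

```text
[ 0.5821 -0.0749  0.078 ] [ 0.5984 -0.0769  0.078 ] mid [ 0.5902 -0.0759  0.078 ] len 0.0164 yaw -7.05
[ 0.6195 -0.0862  0.078 ] [ 0.6206 -0.0729  0.078 ] mid [ 0.62   -0.0796  0.078 ] len 0.0133 yaw 85.28
[ 0.538  -0.1129  0.034 ] [ 0.6558 -0.1075  0.034 ] mid [ 0.5969 -0.1102  0.034 ] len 0.1179 yaw 2.60
[ 0.5248 -0.0082  0.046 ] [ 0.6219 -0.0027  0.046 ] mid [ 0.5733 -0.0055  0.046 ] len 0.0972 yaw 3.27
[0.621 0.003 0.06 ] [0.6163 0.0979 0.06  ] mid [0.6186 0.0505 0.06  ] len 0.0950 yaw 92.83
[0.6995 0.0062 0.055 ] [0.6962 0.1079 0.055 ] mid [0.6978 0.0571 0.055 ] len 0.1017 yaw 91.91
[ 0.5944 -0.0967  0.063 ] [ 0.5976 -0.0573  0.063 ] mid [ 0.596 -0.077  0.063] len 0.0395 yaw 85.33
[ 0.5496 -0.2611  0.004 ] [ 0.5239 -0.1885  0.004 ] mid [ 0.5368 -0.2248  0.004 ] len 0.0770 yaw 109.45
[ 0.4663 -0.29    0.004 ] [ 0.5496 -0.2611  0.004 ] mid [ 0.508  -0.2756  0.004 ] len 0.0882 yaw 19.16
[ 0.593  -0.1088  0.048 ] [ 0.5982 -0.046   0.048 ] mid [ 0.5956 -0.0774  0.048 ] len 0.0631 yaw 85.34
[ 0.1158  0.0107 -0.021 ]
```

Request:
arm_command(
  plan=[
    [[0,0,0,3,3,0,0.05],[0.02,0.004,-0.005,0,0,0,0.05],[0.024,0.0035,-0.005,0,0,0,0.05],[0.024,0.0035,-0.005,0,0,0,0.05],[0.02,0,-0.0007,0,0,0,0.05],[0,0,0,0,0,0,0.05]],
  ],
)

```text
t: 8.1
tool_pos: [0.6008, -0.0772, 0.1004]
tool_rot: [0.12, 1.563, -0.109]
contact_force: [-0.7, -0.5, -0.8]
opening: 0.05
```

Run:
```python
from h import *
st();M=T();k=np.array([.599,-.078,.071])-M[:3,3];print(M[:3,:3].T@k)
```

```text
t 8.10 pos [ 0.6008 -0.0772  0.1004] jawyaw 81.6 x [ 0.005   0.0066 -1.    ] F [-0.6725 -0.5087 -0.8373] tau [ 0.055   0.0283 -0.0026] op 0.0500 q [-0.2539  0.1411  1.7796  0.0082  1.2177 -1.6818]
[ 0.0294 -0.0013 -0.0018]
```

Request:
arm_command(
  plan=[
    [[0.018,-0.001,-0.0015,-1,0,0,0.05],[0.01,0,0,0,0,0,0.05],[0.001,0,0,0,0,0,0.05],[0,0,0,0,0,0,0.0],[0,0,0,0,0,0,0.0],[0,0,0,0,0,0,0.0],[0,0,0,0,0,0,0.0],[0,0,0,0,0,0,0.0],[0,0,0,0,0,0,0.0],[0,0,0,7,0,0,0.0],[0,0,0,7,0,0,0.0],[0,0,0,7,0,0,0.0],[0,0,0,7,0,0,0.0],[0,0,0,7,0,0,0.0],[0,0,0,7,0,0,0.0]],
  ],
  squeeze=40,
)

```text
t: 9.35
tool_pos: [0.6011, -0.0805, 0.0748]
tool_rot: [0.694, 1.451, -0.687]
contact_force: [0.5, -1.1, -3.4]
opening: 0.0133
```

```bash
python3 -c "
from h import *
st()"
```

```text
t 9.35 pos [ 0.6011 -0.0805  0.0748] jawyaw 39.3 x [ 0.0082  0.0006 -1.    ] F [ 0.4548 -1.1316 -3.419 ] tau [-0.3095 -0.0196  0.0813] op 0.0133 q [-0.257   0.1728  1.792   0.0029  1.169  -0.9435]
```

Request:
arm_command(
  plan=[
    [[0,0,0,7,0,0,0.0],[0,0,0,7,0,0,0.0],[0,0,0,7,0,0,0.0],[0,0,0,7,0,0,0.0],[0,0,0,5,0,0,0.0],[0,0,0,3,0,0,0.0],[0,0,0,3,0,0,0.0],[0,0,0,3,0,0,0.0]],
  ],
)

```text
t: 10.02
tool_pos: [0.6006, -0.0823, 0.0751]
tool_rot: [1.246, 1.17, -1.249]
contact_force: [2.1, -6.0, -5.1]
opening: 0.0128
```

```bash
python3 -c "
from h import *
st()"
```

```text
t 10.02 pos [ 0.6006 -0.0823  0.0751] jawyaw -3.1 x [ 0.007  -0.01   -0.9999] F [ 2.08   -5.9559 -5.1431] tau [-1.1494 -0.145   1.71  ] op 0.0128 q [-0.2555  0.1718  1.7925 -0.0086  1.168  -0.1972]
```

Request:
arm_command(
  plan=[
    [[0,0,0,0,0,0,0.05],[0,0,0,0,0,0,0.05],[0,0,0,0,0,0,0.05],[0,0,0,0,0,0,0.05],[-0.025,0,0,0,0,0,0.05],[-0.03,0,0,0,0,0,0.05],[-0.02,0,0,0,0,0,0.05],[0,-0.021,0.029,0,0,0,0.05],[0,-0.021,0.029,0,0,0,0.05],[0,-0.021,0.029,0,0,0,0.05],[0,-0.021,0.029,0,0,0,0.05],[0,-0.021,0.029,0,0,0,0.05],[0,-0.021,0.029,0,0,0,0.05],[0,0,0,-7,0,0,0.05],[0,0,0,-7,0,0,0.05],[0,0,0,-7,0,0,0.05],[0,0,0,0,0,0,0.05]],
  ],
)

```text
t: 11.43
tool_pos: [0.4659, -0.2565, 0.1682]
tool_rot: [0.962, 1.313, -0.953]
contact_force: [0.1, -0.1, 0.1]
opening: 0.0498
```

Run:
```python
from h import *
st(); a=get_image("wrist")
for t in("cover_grip","cover","cover_edge"):
    for r in mark_of("wrist",t)[:2]: print(t,round(r["conf"],2),w("wrist",r["at"]))
b=get_image("scene")
cv2.imwrite("pics/w3.png",np.hstack([a,cv2.resize(b[180:330,200:370],(436,384),interpolation=cv2.INTER_CUBIC)])[:,:,::-1][:, :, :])
im=cv2.imread("pics/w3.png");cv2.imwrite("pics/w3.png",cv2.resize(im,(800,324)))
M=T();k=np.array([.466,-.251,.028])-M[:3,3];print(M[:3,:3].T@k)
```

```text
t 11.43 pos [ 0.4659 -0.2565  0.1682] jawyaw 18.9 x [ 0.0306 -0.0153 -0.9994] F [ 0.0899 -0.1018  0.1033] tau [ 0.0002  0.0667 -0.0174] op 0.0498 q [-0.6463 -0.128   1.9286  0.0064  1.3073 -0.9782]
cover_grip 0.91 [ 0.4711 -0.2515  0.0329]
cover_grip 0.74 [ 0.336  -0.2273  0.0263]
cover 0.97 [ 0.3975 -0.4124  0.0018]
cover 0.61 [ 0.3387 -0.2552  0.0002]
cover_edge 0.86 [ 0.3582 -0.3001  0.0016]
cover_edge 0.83 [ 0.5419 -0.2312 -0.0025]
[ 0.1393 -0.0018 -0.0078]
```

View pics/w3.png

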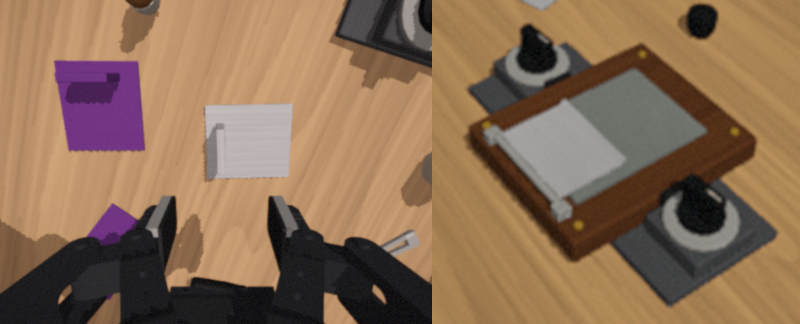

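The cover is at about (248,142) in the left half, fin at (220,150), square to the jaws. In the right half both knob bars now lie along the clock's y.

Run:
```python
from h import *
im=get_image("wrist"); s=2
x=cv2.resize(im[110:225,230:360],None,fx=5,fy=5,interpolation=cv2.INTER_CUBIC)
cv2.imwrite("pics/w4.png",x[:,:,::-1])
f=.8439
c=[ray("wrist",u/f,v/f,.004) for u,v in((291,104),(289,178),(206,178),(206,105))]
for p in c: print(p)
for a,b in((0,1),(3,0),(2,1)):
    d=c[b]-c[a];print((c[a]+c[b])/2,np.linalg.norm(d),np.degrees(np.arctan2(d[1],d[0])))
# fin top
p=[ray("wrist",u/f,v/f,.040) for u,v in((216,124),(225,124))];print("fin top near",p)
```

```text
[ 0.5241 -0.1903  0.004 ]
[ 0.5537 -0.2655  0.004 ]
[ 0.4667 -0.2943  0.004 ]
[ 0.4424 -0.219   0.004 ]
[ 0.5389 -0.2279  0.004 ] 0.08080417655037696 -68.49600272544109
[ 0.4833 -0.2047  0.004 ] 0.08654272561456365 19.347021556929242
[ 0.5102 -0.2799  0.004 ] 0.09164358708450276 18.312925266179658
fin top near [array([ 0.456 , -0.2281,  0.04  ]), array([ 0.4637, -0.2255,  0.04  ])]
```

View pics/w4.png

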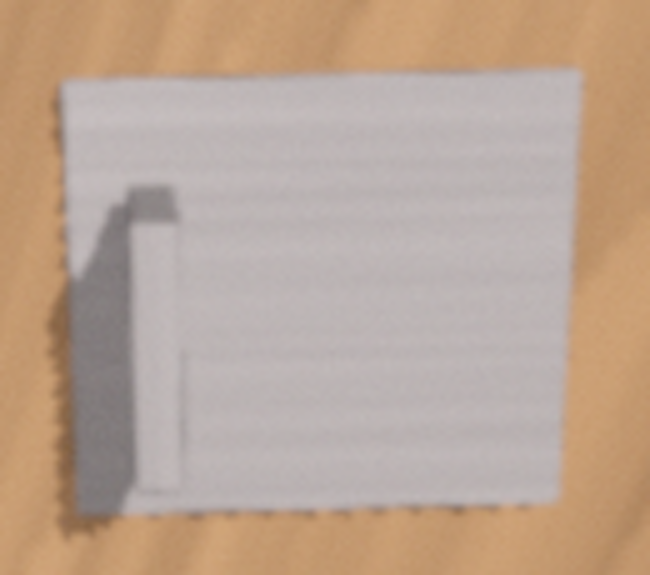

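The crop shows the fin top between about (130,222) and (182,490).

Run:
```python
from h import *
def q(P,z):
    c=[ray("wrist",230+(u-2)/5,110+(v-2)/5,z) for u,v in P];return c
c=q(((132,222),(178,222),(181,490),(138,490)),.04)
print(np.mean(c,0));d=(c[2]+c[3]-c[0]-c[1])/2;print(np.linalg.norm(d),np.degrees(np.arctan2(d[0],-d[1])))
k=q(((63,82),(581,70),(559,499),(78,513)),.004);print(k,np.mean(k,0))
for a,b in((1,2),(0,1),(3,2),(0,3)):
    d=k[b]-k[a];print((k[a]+k[b])/2,np.linalg.norm(d),np.degrees(np.arctan2(d[1],d[0])))
M=T();G=np.r_[np.mean(c,0)[:2],.028]
print(M[:3,:3].T@(G-M[:3,3])); y=np.array([np.cos(.337),np.sin(.337),0]);print("vertical frame:",np.dot(G-M[:3,3],y),np.dot(G-M[:3,3],[y[1],-y[0],0]))
```

```text
[ 0.4685 -0.2529  0.04  ]
0.043922884242784406 19.664173257286773
[array([ 0.4413, -0.2208,  0.004 ]), array([ 0.525 , -0.1904,  0.004 ]), array([ 0.5522, -0.2644,  0.004 ]), array([ 0.4681, -0.2952,  0.004 ])] [ 0.4966 -0.2427  0.004 ]
[ 0.5386 -0.2274  0.004 ] 0.078896681484031 -69.85943881948548
[ 0.4831 -0.2056  0.004 ] 0.08907278465264497 19.988160034930576
[ 0.5101 -0.2798  0.004 ] 0.08956774416188987 20.09444005232958
[ 0.4547 -0.258   0.004 ] 0.07906305823015232 -70.218338010406
[ 0.1392  0.     -0.0051]
vertical frame: 0.0032308368884892925 -0.001822811640296251
```

Request:
arm_command(
  plan=[
    [[0,0,0,-1,1.4,-1.4,0.05],[0.03,0.0015,-0.001,0,0,0,0.05],[0.03,0.001,-0.0008,0,0,0,0.05],[0.03,0.0005,0,0,0,0,0.05],[0.02,0,0,0,0,0,0.05],[0,0,0,0,0,0,0.05]],
  ],
)

```text
t: 12.23
tool_pos: [0.4721, -0.2531, 0.0572]
tool_rot: [0.951, 1.347, -0.953]
contact_force: [-0.6, 1.0, -0.2]
opening: 0.0502
```

Run:
```python
from h import *
st();M=T();print(M[:3,:3].T@(np.array([.4685,-.2529,.028])-M[:3,3]), M[2,:])
```

```text
t 12.23 pos [ 0.4721 -0.2531  0.0572] jawyaw 19.7 x [ 0.0041 -0.0039 -1.    ] F [-0.5994  0.9894 -0.2299] tau [ 0.0415  0.0349 -0.0766] op 0.0502 q [-0.6308  0.0417  1.9684 -0.0009  1.1259 -0.9737]
[ 0.0292 -0.0033 -0.0016] [-1.      0.0025  0.0051  0.0572]
```

Request:
arm_command(
  plan=[
    [[0.012,-0.0025,-0.0015,0,0.3,0,0.05],[0.012,-0.0005,0,0,0,0,0.05],[0.005,0,0,0,0,0,0.05],[0,0,0,0,0,0,0.0],[0,0,0,0,0,0,0.0],[0,0,0,0,0,0,0.0],[0,0,0,0,0,0,0.0],[0,0,0,0,0,0,0.0],[0,0,0,0,0,0,0.0],[0,0,0,0,0,0,0.0]],
  ],
  squeeze=70,
)

```text
t: 13.07
tool_pos: [0.4717, -0.2544, 0.0309]
tool_rot: [0.954, 1.344, -0.95]
contact_force: [0.2, -0.6, -1.2]
opening: 0.007
```

Run:
```python
from h import *
st()
```

```text
t 13.07 pos [ 0.4717 -0.2544  0.0309] jawyaw 19.6 x [ 0.008  -0.0029 -1.    ] F [ 0.2287 -0.65   -1.1634] tau [-0.021   0.0316 -0.0269] op 0.0070 q [-0.6347  0.0827  1.9776  0.0028  1.0732 -0.9784]
```

Request:
arm_command(
  plan=[
    [[-0.015,0,0,0,0,0,0.0],[-0.03,0,0,0,0,0,0.0],[-0.035,0,0,0,0,0,0.0],[-0.03,0,0,0,0,0,0.0],[0,0,0,6,0.2,0,0.0],[0,0,0,6,0,0,0.0],[0,0,0,5,0,0,0.0],[0,0.007,-0.033,0,0,0,0.0],[0,0.007,-0.033,0,0,0,0.0],[0,0.007,-0.033,0,0,0,0.0],[0,0.007,-0.033,0,0,0,0.0],[0,0.007,-0.033,0,0,0,0.0],[0,0.007,-0.033,0,0,0,0.0],[0,0.007,-0.033,0,0,0,0.0],[0,0.007,-0.033,0,0,0,0.0],[0,0.007,-0.033,0,0,0,0.0],[0,0,0,0,0,0,0]],
  ],
)

```text
t: 14.48
tool_pos: [0.5266, 0.0557, 0.1488]
tool_rot: [1.198, 1.21, -1.184]
contact_force: [0.6, -1.2, -0.5]
opening: 0.0068
```

Run:
```python
from h import *
st(); snap("wrist","w5.png",1.5)
for t in("cover","cover_edge","flap_edge","stop","bed"):
    for r in mark_of("wrist",t)[:2]: print(t,round(r["conf"],2),w("wrist",r["at"]))
```

```text
t 14.48 pos [0.5266 0.0557 0.1488] jawyaw 1.2 x [ 0.0123 -0.0006 -0.9999] F [ 0.56   -1.1668 -0.5043] tau [-0.0492  0.0599 -0.0112] op 0.0068 q [-0.0352 -0.0989  1.9358 -0.0001  1.2924 -0.0569]
cover 0.65 [0.5567 0.0545 0.1255]
cover_edge 0.65 [0.6039 0.0507 0.12  ]
flap_edge 0.46 [0.59   0.1696 0.0734]
stop 0.78 [0.6374 0.0415 0.0446]
bed 0.6 [0.5896 0.1697 0.0755]
```

View pics/w5.png

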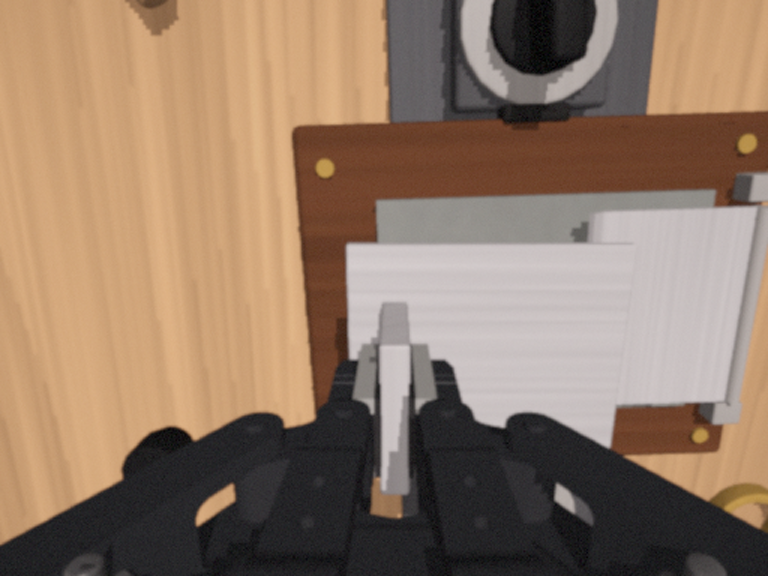

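```bash
cat >> h.py <<'E'
def L(n,a,b,z):
    p=ray("wrist",a[0]/1.5,a[1]/1.5,z);q=ray("wrist",b[0]/1.5,b[1]/1.5,z);d=q-p
    print(n,p,q,"mid",(p+q)/2,"len %.4f yaw %.2f"%(np.linalg.norm(d),np.degrees(np.arctan2(d[1],d[0]))))
E
python3 - <<'E'
from h import *
zc=.1488-.0269
L("cov L",(347,243),(634,243),zc);L("cov lead",(634,243),(612,446),zc)
L("bed L",(377,200),(715,190),.046);L("flap L",(606,212),(755,206),.055);L("flap hinge",(757,206),(728,404),.055);L("wood L",(296,128),(768,113),.042);L("flap R",(620,408),(728,403),.055)
L("towerL",(391,0),(391,122),.030)
L("wood near",(296,128),(316,410),.042)
E
```

```text
cov L [0.5125 0.0905 0.1219] [0.6017 0.0917 0.1219] mid [0.5571 0.0911 0.1219] len 0.0892 yaw 0.73
cov lead [0.6017 0.0917 0.1219] [0.6048 0.019  0.1219] mid [0.6033 0.0553 0.1219] len 0.0728 yaw -87.51
bed L [0.52  0.095 0.046] [0.6738 0.1016 0.046 ] mid [0.5969 0.0983 0.046 ] len 0.1539 yaw 2.47
flap L [0.6213 0.0921 0.055 ] [0.687  0.0957 0.055 ] mid [0.6542 0.0939 0.055 ] len 0.0658 yaw 3.08
flap hinge [0.6879 0.0957 0.055 ] [ 0.695  -0.0022  0.055 ] mid [0.6915 0.0467 0.055 ] len 0.0981 yaw -85.86
wood L [0.4839 0.1257 0.042 ] [0.6935 0.1353 0.042 ] mid [0.5887 0.1305 0.042 ] len 0.2099 yaw 2.61
flap R [ 0.6414 -0.0049  0.055 ] [ 0.6949 -0.0017  0.055 ] mid [ 0.6681 -0.0033  0.055 ] len 0.0536 yaw 3.47
towerL [0.5254 0.1801 0.03  ] [0.526  0.1293 0.03  ] mid [0.5257 0.1547 0.03  ] len 0.0508 yaw -89.24
wood near [0.4839 0.1257 0.042 ] [ 0.4887 -0.015   0.042 ] mid [0.4863 0.0554 0.042 ] len 0.1408 yaw -88.05
```

The cover, level in the grip at (490,330), overlaps the bed but sits about 10 mm too far left, with a yaw error of about 1.3°. I'll correct both and lower it part way.

Request:
arm_command(
  plan=[
    [[0,-0.001,0.006,-1.3,0,-0.25,0.0],[0,-0.001,0.0045,0,0,0,0.0],[0.02,0,0,0,0,0,0.0],[0.02,0,0,0,0,0,0.0],[0.012,0,0,0,0,0,0.0],[0,0,0,0,0,0,0.0],[0,0,0,0,0,0,0.0]],
  ],
)

```text
t: 15.37
tool_pos: [0.5258, 0.0306, 0.0966]
tool_rot: [1.193, 1.209, -1.186]
contact_force: [0.2, 0.1, -1.1]
opening: 0.0068
```

Run:
```python
from h import *
st(); snap("wrist","w6.png",1.5);st()
```

```text
t 15.37 pos [0.5258 0.0306 0.0966] jawyaw 1.4 x [ 0.0108 -0.0045 -0.9999] F [ 0.2414  0.0588 -1.0823] tau [ 0.0635  0.0726 -0.0202] op 0.0068 q [-0.0814 -0.0403  1.9753 -0.0039  1.1955 -0.1037]
t 15.42 pos [0.5256 0.0306 0.0966] jawyaw 1.4 x [ 0.0105 -0.0046 -0.9999] F [-0.2277  0.7503 -1.5657] tau [-0.0448  0.0651 -0.0172] op 0.0069 q [-0.0813 -0.0404  1.9754 -0.004   1.1957 -0.1038]
```

View pics/w6.png

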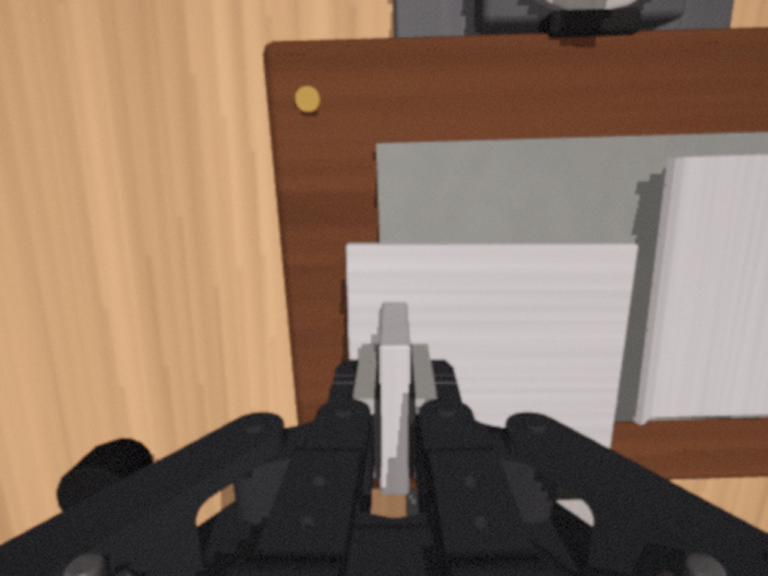

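Run:
```python
from h import *
st()
zc=.0966-.0269
L("cov L",(347,243),(636,243),zc);L("cov lead",(636,243),(612,446),zc)
L("bed L",(377,144),(768,133),.046);L("bed near",(377,144),(380,242),.046)
L("flap L",(690,157),(768,154),.055);L("lip",(668,160),(638,421),.060);L("flap R",(665,420),(768,417),.055);L("wood L",(268,44),(768,30),.042);L("wood R",(615,482),(768,478),.042);L("wood near",(268,50),(300,420),.042)
```

```text
t 15.42 pos [0.5256 0.0306 0.0966] jawyaw 1.4 x [ 0.0105 -0.0046 -0.9999] F [-0.2277  0.7503 -1.5657] tau [-0.0448  0.0651 -0.0172] op 0.0069 q [-0.0813 -0.0404  1.9754 -0.004   1.1957 -0.1038]
cov L [0.5115 0.0713 0.0697] [0.6014 0.0732 0.0697] mid [0.5564 0.0723 0.0697] len 0.0899 yaw 1.26
cov lead [0.6014 0.0732 0.0697] [0.6046 0.0004 0.0697] mid [0.603  0.0368 0.0697] len 0.0729 yaw -87.45
bed L [0.5198 0.1008 0.046 ] [0.6526 0.1075 0.046 ] mid [0.5862 0.1041 0.046 ] len 0.1329 yaw 2.93
bed near [0.5198 0.1008 0.046 ] [0.5214 0.067  0.046 ] mid [0.5206 0.0839 0.046 ] len 0.0338 yaw -87.35
flap L [0.6221 0.0992 0.055 ] [0.6475 0.1008 0.055 ] mid [0.6348 0.1    0.055 ] len 0.0254 yaw 3.50
lip [0.6123 0.0982 0.06  ] [0.6179 0.0047 0.06  ] mid [0.6151 0.0514 0.06  ] len 0.0938 yaw -86.53
flap R [0.6311 0.0022 0.055 ] [0.6704 0.0042 0.055 ] mid [0.6508 0.0032 0.055 ] len 0.0393 yaw 2.91
wood L [0.4835 0.1315 0.042 ] [0.6478 0.1399 0.042 ] mid [0.5657 0.1357 0.042 ] len 0.1646 yaw 2.94
wood R [ 0.6234 -0.036   0.042 ] [ 0.689  -0.0329  0.042 ] mid [ 0.6562 -0.0345  0.042 ] len 0.0656 yaw 2.69
wood near [0.4834 0.1297 0.042 ] [ 0.4899 -0.0083  0.042 ] mid [0.4867 0.0607 0.042 ] len 0.1382 yaw -87.29
```

Request:
arm_command(
  plan=[
    [[0,0,-0.008,-0.9,0,-0.2,0.0],[0,0,-0.0074,0,0,0,0.0],[0,0,0,0,0,0,0.0],[0.008,0,0,0,0,0,0.0],[0.006,0,0,0,0,0,0.0],[0,0,0,0,0,0,0.0],[0,0,0,0,0,0,0.0]],
  ],
)

```text
t: 16.0
tool_pos: [0.528, 0.0483, 0.0856]
tool_rot: [1.181, 1.215, -1.17]
contact_force: [0.7, 0.4, -1.7]
opening: 0.0068
```

Run:
```python
from h import *
st()
```

```text
t 16.00 pos [0.528  0.0483 0.0856] jawyaw 2.4 x [ 0.014  -0.0048 -0.9999] F [ 0.7206  0.3757 -1.6689] tau [-0.0263  0.0291 -0.018 ] op 0.0068 q [-0.0472 -0.0182  1.9745 -0.0045  1.1711 -0.0878]
```

Request:
arm_command(
  plan=[
    [[0,-0.002,0.002,0,0,-0.4,0.0],[0,0,0,0,0,0,0.0],[0.003,0,0,0,0,0,0.0],[0.002,0,0,0,0,0,0.0],[0,0,0,0,0,0,0.0]],
  ],
)

```text
t: 16.42
tool_pos: [0.5258, 0.0455, 0.0799]
tool_rot: [1.177, 1.22, -1.177]
contact_force: [-0.7, 0.0, -1.5]
opening: 0.0068
```

Run:
```python
from h import *
st(); snap("wrist","w7.png",1.5);st()
```

```text
t 16.42 pos [0.5258 0.0455 0.0799] jawyaw 2.4 x [ 0.0058 -0.0053 -1.    ] F [-0.6569  0.0351 -1.4519] tau [-0.0136  0.0685  0.024 ] op 0.0068 q [-0.0522 -0.0108  1.9779 -0.0054  1.1684 -0.0918]
t 16.47 pos [0.5258 0.0455 0.08  ] jawyaw 2.4 x [ 0.0059 -0.0053 -1.    ] F [-0.5273 -0.5757 -0.9298] tau [0.0211 0.0285 0.0754] op 0.0070 q [-0.0522 -0.0109  1.9778 -0.0054  1.1685 -0.0918]
```

View pics/w7.png

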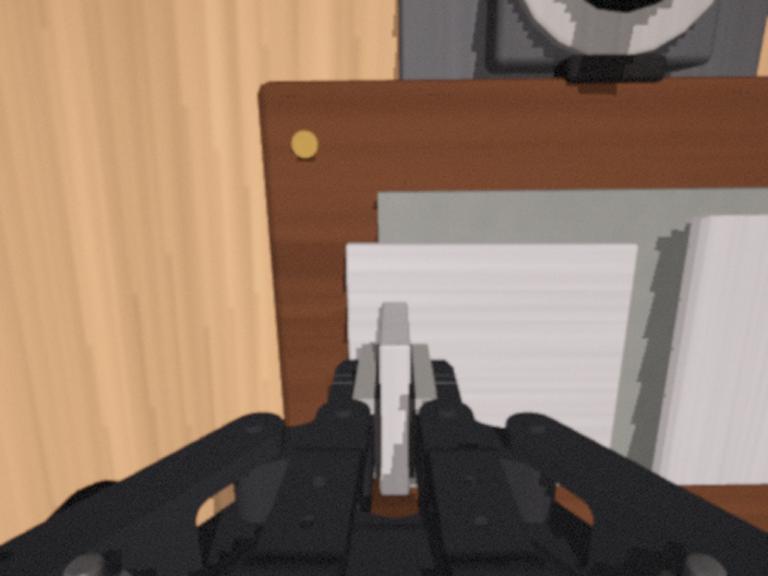

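Run:
```python
from h import *
zc=.080-.0269
L("cov L",(347,243),(636,243),zc);L("cov lead",(636,243),(612,446),zc)
L("bed L",(377,192),(768,188),.046);L("bed near",(377,192),(379,242),.046)
L("flap L",(712,215),(768,214),.055);L("lip",(692,219),(654,483),.060);L("flap R",(678,486),(768,485),.055);L("wood L",(262,83),(768,77),.042);L("wood near",(262,90),(285,420),.042)
```

```text
cov L [0.5109 0.0859 0.0531] [0.6005 0.0895 0.0531] mid [0.5557 0.0877 0.0531] len 0.0897 yaw 2.33
cov lead [0.6005 0.0895 0.0531] [0.6051 0.0169 0.0531] mid [0.6028 0.0532 0.0531] len 0.0727 yaw -86.42
bed L [0.5195 0.1011 0.046 ] [0.6428 0.1075 0.046 ] mid [0.5811 0.1043 0.046 ] len 0.1235 yaw 2.95
bed near [0.5195 0.1011 0.046 ] [0.5206 0.0851 0.046 ] mid [0.52   0.0931 0.046 ] len 0.0160 yaw -85.84
flap L [0.621  0.0994 0.055 ] [0.6379 0.1004 0.055 ] mid [0.6295 0.0999 0.055 ] len 0.0169 yaw 3.38
lip [0.6121 0.0986 0.06  ] [0.6182 0.0075 0.06  ] mid [0.6152 0.053  0.06  ] len 0.0913 yaw -86.16
flap R [0.6304 0.0027 0.055 ] [0.6625 0.0044 0.055 ] mid [0.6465 0.0036 0.055 ] len 0.0322 yaw 2.90
wood L [0.4834 0.132  0.042 ] [0.6373 0.1403 0.042 ] mid [0.5603 0.1362 0.042 ] len 0.1542 yaw 3.06
wood near [0.4833 0.13   0.042 ] [0.488  0.0159 0.042 ] mid [0.4857 0.073  0.042 ] len 0.1142 yaw -87.62
```

Request:
arm_command(
  plan=[
    [[0.0015,0,0,-0.45,0,0,0.0],[0.001,0,0,0,0,0,0.0],[0,0,0,0,0,0,0.0]],
  ],
)

```text
t: 16.72
tool_pos: [0.526, 0.0454, 0.0774]
tool_rot: [1.171, 1.224, -1.17]
contact_force: [0.0, 0.9, -2.5]
opening: 0.0067
```

Run:
```python
from h import *
st()
```

```text
t 16.72 pos [0.526  0.0454 0.0774] jawyaw 2.9 x [ 0.0062 -0.0053 -1.    ] F [ 0.0212  0.8685 -2.4511] tau [0.0174 0.066  0.0547] op 0.0067 q [-0.0524 -0.0069  1.9788 -0.0054  1.1632 -0.1005]
```

Request:
arm_command(
  plan=[
    [[0.001,0,0,0,0,0,0.0],[0,0,0,0,0,0,0.0]],
  ],
)

```text
t: 16.88
tool_pos: [0.526, 0.0454, 0.0763]
tool_rot: [1.171, 1.224, -1.17]
contact_force: [-0.2, 0.6, -1.9]
opening: 0.0069
```

Run:
```python
from h import *
st()
```

```text
t 16.88 pos [0.526  0.0454 0.0763] jawyaw 2.9 x [ 0.0062 -0.0053 -1.    ] F [-0.1946  0.5774 -1.8937] tau [-0.0295  0.0451 -0.0248] op 0.0069 q [-0.0524 -0.0053  1.9793 -0.0054  1.1611 -0.1005]
```

Request:
arm_command(
  plan=[
    [[0.0008,0,0,0,0,0,0.0],[0.0005,0,0,0,0,0,0.0],[0,0,0,0,0,0,0.0]],
  ],
)

```text
t: 17.13
tool_pos: [0.5262, 0.0454, 0.0752]
tool_rot: [1.171, 1.224, -1.17]
contact_force: [0.1, 0.1, -2.1]
opening: 0.0071
```

Run:
```python
from h import *
st()
```

```text
t 17.13 pos [0.5262 0.0454 0.0752] jawyaw 2.9 x [ 0.0065 -0.0054 -1.    ] F [ 0.0517  0.1136 -2.0634] tau [ 0.0049  0.0208 -0.0055] op 0.0071 q [-0.0523 -0.0034  1.9794 -0.0055  1.1589 -0.1006]
```

Request:
arm_command(
  plan=[
    [[0.0008,0,0,0,0,0,0.0],[0.0005,0,0,0,0,0,0.0],[0,0,0,0,0,0,0.0]],
  ],
)

```text
t: 17.38
tool_pos: [0.5266, 0.0454, 0.0753]
tool_rot: [1.171, 1.224, -1.17]
contact_force: [0.8, 0.1, -0.9]
opening: 0.0069
```

Run:
```python
from h import *
st()
```

```text
t 17.38 pos [0.5266 0.0454 0.0753] jawyaw 2.9 x [ 0.0065 -0.0053 -1.    ] F [ 0.7761  0.0739 -0.9421] tau [-0.006   0.0354  0.0209] op 0.0069 q [-0.0523 -0.0027  1.9785 -0.0055  1.1589 -0.1007]
```

Request:
arm_command(
  plan=[
    [[0.0003,0.005,0,0,0,0,0.0],[0.0003,0.006,0,0,0,0,0.0],[0.0003,0.005,0,0,0,0,0.0],[0,0,0,0,0,0,0.0]],
  ],
)

```text
t: 17.72
tool_pos: [0.5441, 0.0465, 0.0753]
tool_rot: [1.171, 1.224, -1.169]
contact_force: [-0.1, -0.5, -0.1]
opening: 0.0072
```

Run:
```python
from h import *
st()
```

```text
t 17.72 pos [0.5441 0.0465 0.0753] jawyaw 2.9 x [ 0.0066 -0.0049 -1.    ] F [-0.1166 -0.503  -0.0644] tau [-0.0672 -0.0667 -0.0492] op 0.0072 q [-0.0488  0.0386  1.9368 -0.005   1.1594 -0.0975]
```

Request:
arm_command(
  plan=[
    [[0.0003,0.005,0,0,0,0,0.0],[0.0003,0.005,0,0,0,0,0.0],[0.0003,0.003,0,0,0,0,0.0],[0,0,0,0,0,0,0.0]],
  ],
)

```text
t: 18.05
tool_pos: [0.5585, 0.0473, 0.0752]
tool_rot: [1.17, 1.226, -1.171]
contact_force: [-1.6, -0.4, 1.2]
opening: 0.0069
```

Run:
```python
from h import *
st(); snap("wrist","w8.png",1.5)
```

```text
t 18.05 pos [0.5585 0.0473 0.0752] jawyaw 2.9 x [ 0.0043 -0.0049 -1.    ] F [-1.5895 -0.3699  1.2274] tau [0.1347 0.2672 0.0357] op 0.0069 q [-0.0461  0.073   1.901  -0.0051  1.1632 -0.095 ]
```

View pics/w8.png

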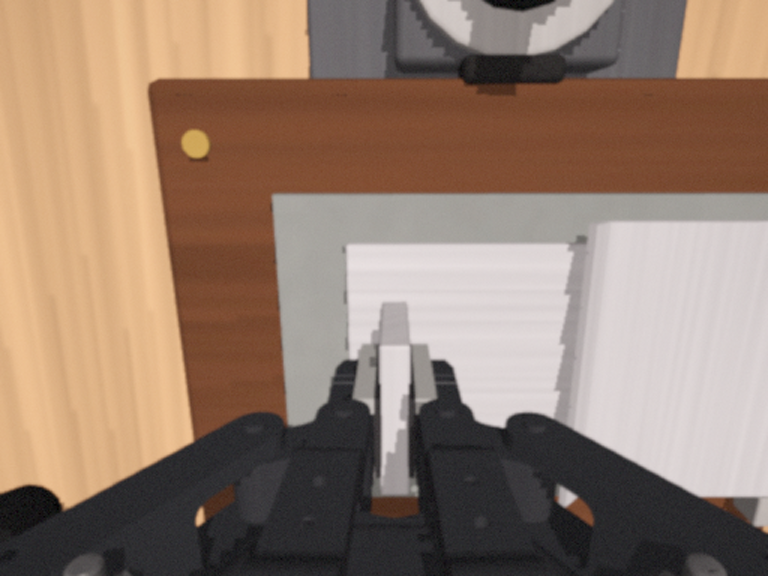

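The leading edge has gone under the lip near (580,250) and the flap looks down. I'll check alignment.

Run:
```python
from h import *
L("cov L",(347,243),(572,243),.050)
L("bed L",(273,194),(768,192),.046)
L("flap L",(606,221),(768,221),.055);L("lip",(587,226),(560,470),.060);L("flap R",(575,496),(768,496),.055)
for t in ("stop","flap_edge"):
    for r in mark_of("wrist",t)[:1]: print(t,r["conf"],w("wrist",r["at"]))
```

```text
cov L [0.5432 0.0878 0.05  ] [0.6122 0.0913 0.05  ] mid [0.5777 0.0896 0.05  ] len 0.0690 yaw 2.87
bed L [0.52   0.1011 0.046 ] [0.6714 0.1094 0.046 ] mid [0.5957 0.1052 0.046 ] len 0.1517 yaw 3.12
flap L [0.6192 0.0992 0.055 ] [0.6668 0.1016 0.055 ] mid [0.643  0.1004 0.055 ] len 0.0476 yaw 2.88
lip [0.6119 0.0982 0.06  ] [0.6159 0.0174 0.06  ] mid [0.6139 0.0578 0.06  ] len 0.0810 yaw -87.13
flap R [0.6248 0.0035 0.055 ] [0.692  0.0066 0.055 ] mid [0.6584 0.0051 0.055 ] len 0.0672 yaw 2.72
stop 0.67 [0.6389 0.05   0.0435]
flap_edge 0.81 [0.6222 0.0514 0.0475]
```

Request:
arm_command(
  plan=[
    [[0.0002,0.002,0,0,0,0,0.0],[0.0002,0.002,0,0,0,0,0.0],[0,0,0,0,0,0,0.0]],
  ],
)

```text
t: 18.45
tool_pos: [0.5616, 0.0475, 0.0752]
tool_rot: [1.169, 1.227, -1.172]
contact_force: [0.1, 0.1, 0.8]
opening: 0.0068
```

Run:
```python
from h import *
st()
```

```text
t 18.45 pos [0.5616 0.0475 0.0752] jawyaw 2.9 x [ 0.0027 -0.0048 -1.    ] F [0.0964 0.0706 0.782 ] tau [ 0.0957 -0.0948 -0.0126] op 0.0068 q [-0.0454  0.0808  1.8926 -0.0051  1.1653 -0.0942]
```

Request:
arm_command(
  plan=[
    [[0.0002,0.002,0,0,0,0.2,0.0],[0.0002,0.0015,0,0,0,0,0.0],[0,0,0,0,0,0,0.0]],
  ],
)

```text
t: 18.7
tool_pos: [0.564, 0.0477, 0.0751]
tool_rot: [1.169, 1.227, -1.172]
contact_force: [1.0, -0.1, 1.2]
opening: 0.007
```

Run:
```python
from h import *
st()
```

```text
t 18.70 pos [0.564  0.0477 0.0751] jawyaw 2.9 x [ 0.0032 -0.0047 -1.    ] F [ 0.9984 -0.1255  1.1577] tau [ 0.1629 -0.0378 -0.0313] op 0.0070 q [-0.045   0.0861  1.887  -0.0049  1.1651 -0.0941]
```

Request:
arm_command(
  plan=[
    [[0.0002,0.0015,0,0,0,0.1,0.0],[0,0.0015,0,0,0,0,0.0],[0,0,0,0,0,0,0.0]],
  ],
)

```text
t: 18.95
tool_pos: [0.5662, 0.0479, 0.0751]
tool_rot: [1.169, 1.227, -1.172]
contact_force: [-0.2, 0.1, 2.6]
opening: 0.0066
```

Run:
```python
from h import *
st()
```

```text
t 18.95 pos [0.5662 0.0479 0.0751] jawyaw 2.9 x [ 0.0029 -0.0047 -1.    ] F [-0.1967  0.1227  2.6345] tau [0.146  0.1555 0.0138] op 0.0066 q [-0.0445  0.0912  1.8815 -0.005   1.1657 -0.0938]
```

Request:
arm_command(
  plan=[
    [[0,0.0015,0,0,0,0.1,0.0],[0,0.0015,0,0,0,0,0.0],[0,0,0,0,0,0,0.0]],
  ],
)

```text
t: 19.2
tool_pos: [0.5667, 0.048, 0.0752]
tool_rot: [1.166, 1.232, -1.176]
contact_force: [0.0, -0.6, 1.6]
opening: 0.0072
```

Run:
```python
from h import *
st()
```

```text
t 19.20 pos [0.5667 0.048  0.0752] jawyaw 2.9 x [-0.003 -0.005 -1.   ] F [ 0.0024 -0.6235  1.5506] tau [ 0.2166 -0.2599  0.034 ] op 0.0072 q [-0.044   0.0957  1.8766 -0.0055  1.172  -0.0934]
```

Request:
arm_command(
  plan=[
    [[0.001,0.0005,0,0,0,0.5,0.0],[0.002,0.0005,0,0,0,0.2,0.0]],
  ],
)

```text
t: 19.37
tool_pos: [0.5667, 0.048, 0.0751]
tool_rot: [1.169, 1.227, -1.17]
contact_force: [-14.0, -0.4, 23.5]
opening: 0.0071
```

Run:
```python
from h import *
st()
```

```text
t 19.37 pos [0.5667 0.048  0.0751] jawyaw 3.0 x [ 0.0042 -0.0047 -1.    ] F [-13.9883  -0.3546  23.4853] tau [0.1184 2.351  0.0475] op 0.0071 q [-0.0443  0.0918  1.8811 -0.0049  1.1643 -0.0942]
```

Request:
arm_command(
  plan=[
    [[0.001,0,0,0,0,0.15,0.0],[0.0015,0.0002,0,0,0,0,0.0],[0.0015,0.0002,0,0,0,0,0.0]],
  ],
)

```text
t: 19.62
tool_pos: [0.5667, 0.048, 0.0751]
tool_rot: [1.169, 1.227, -1.171]
contact_force: [-7.7, -0.2, 12.6]
opening: 0.007
```

Run:
```python
from h import *
st(); a=get_image("wrist"); b=get_image("side")
cv2.imwrite("pics/w9.png",np.hstack([cv2.resize(a,(480,360)),cv2.resize(b[130:230,185:305],(432,360),interpolation=cv2.INTER_CUBIC)])[:,:800,::-1])
st()
```

```text
t 19.62 pos [0.5667 0.048  0.0751] jawyaw 3.0 x [ 0.0039 -0.0047 -1.    ] F [-7.7406 -0.1803 12.6047] tau [ 0.1127  1.4162 -0.026 ] op 0.0070 q [-0.0443  0.0918  1.881  -0.005   1.1647 -0.094 ]
t 19.72 pos [0.5667 0.048  0.0751] jawyaw 3.0 x [ 0.0039 -0.0048 -1.    ] F [-8.2689 -0.6741 12.9573] tau [ 0.1442  1.4024 -0.001 ] op 0.0069 q [-0.0443  0.0918  1.8809 -0.005   1.1647 -0.0941]
```

View pics/w9.png

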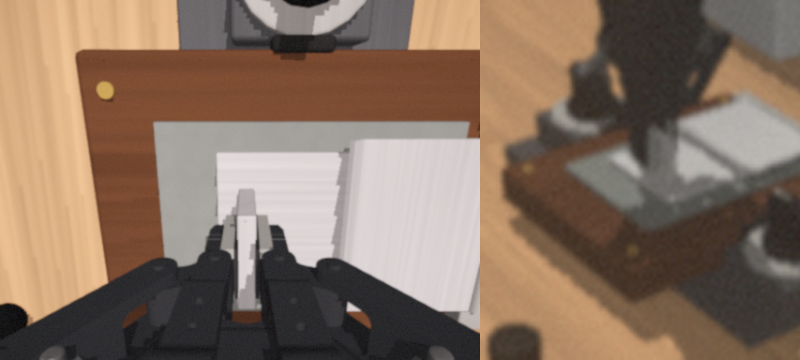

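The cover is under the flap, which looks down, and the hold keeps about 13 N down and 8 N forward. I'll press a little firmer, check the depth numerically and look at the knobs.

Request:
arm_command(
  plan=[
    [[0.002,0.0002,0,0,0,0.1,0.0],[0.0022,0.0002,0,0,0,0.1,0.0]],
  ],
)

```text
t: 19.88
tool_pos: [0.5667, 0.048, 0.0751]
tool_rot: [1.169, 1.227, -1.171]
contact_force: [-12.4, 0.6, 18.1]
opening: 0.0069
```

Run:
```python
from h import *
st(); k=480/512*1.0
s=1.5/k
S=lambda p:(p[0]*s,p[1]*s)
L("cov L",S((217,153)),S((337,152)),.050);L("bed L",S((154,122)),S((468,122)),.046);L("bed near",S((154,122)),S((164,250)),.046);L("flap L",S((360,139.5)),S((478,139)),.055);L("lip",S((350,142)),S((333,290)),.060)
im=get_image("wrist")
for t in ("flap_edge","stop","cover_edge"):
    for r in mark_of("wrist",t)[:1]: print(t,r["conf"],w("wrist",r["at"]))
b=get_image("scene");cv2.imwrite("pics/s2.png",cv2.resize(b[180:330,200:370],(680,600),interpolation=cv2.INTER_CUBIC)[:,:,::-1])
st()
```

```text
t 19.88 pos [0.5667 0.048  0.0751] jawyaw 3.0 x [ 0.0037 -0.0048 -1.    ] F [-12.43     0.6053  18.0708] tau [ 0.2035  1.8422 -0.0221] op 0.0069 q [-0.0443  0.092   1.8808 -0.0051  1.1648 -0.0941]
cov L [0.5515 0.0879 0.05  ] [0.6103 0.0914 0.05  ] mid [0.5809 0.0897 0.05  ] len 0.0589 yaw 3.42
bed L [0.52  0.101 0.046] [0.6738 0.1089 0.046 ] mid [0.5969 0.1049 0.046 ] len 0.1540 yaw 2.95
bed near [0.52  0.101 0.046] [0.5234 0.031  0.046 ] mid [0.5217 0.066  0.046 ] len 0.0700 yaw -87.29
flap L [0.6187 0.0989 0.055 ] [0.674 0.102 0.055] mid [0.6463 0.1004 0.055 ] len 0.0554 yaw 3.19
lip [0.6124 0.0982 0.06  ] [0.6149 0.02   0.06  ] mid [0.6137 0.0591 0.06  ] len 0.0782 yaw -88.19
flap_edge 0.83 [0.624  0.0527 0.0534]
stop 0.92 [0.6423 0.0483 0.0471]
cover_edge 0.44 [0.5685 0.0506 0.0776]
t 20.13 pos [0.5667 0.048  0.0751] jawyaw 3.0 x [ 0.0039 -0.0048 -1.    ] F [-9.8316  0.2121 15.8574] tau [0.1516 1.747  0.0147] op 0.0067 q [-0.0442  0.0919  1.8809 -0.0051  1.1647 -0.0941]
```

View pics/s2.png

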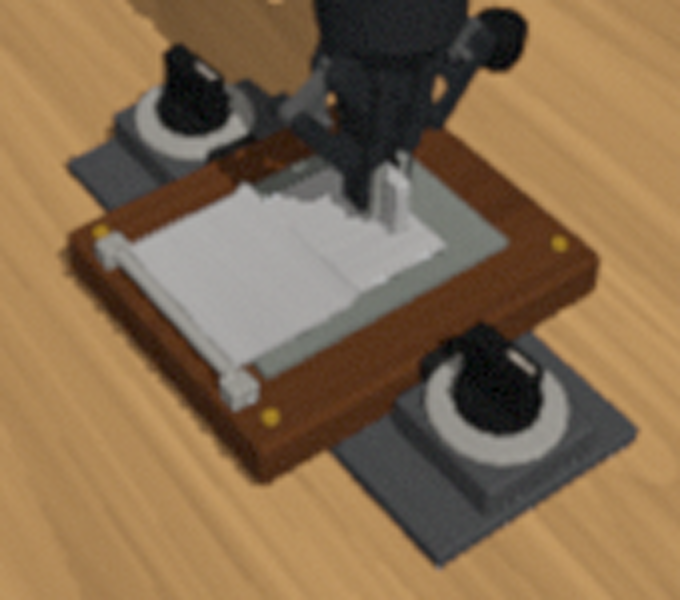

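The scene view shows the flap flat over the cover at about (250,270) and both knob bars across the clock at (195,90) and (495,370). The cover's trailing edge is 31.5 mm from the bed's near edge, where 30.5 mm is expected at the stop, and the hold is steady. I'll hand in.

```bash
python3 -c "
from h import *
finish_job(); st()"
```

```text
the job is handed in; nothing more can be done
the job is handed in; nothing more can be done
```

I turned both clamp knobs clockwise to their end stops and tucked the aluminium cover under the flap until it met the stop. I handed in at about 20 s of the 64 s, still gripping and pressing the cover. No verdict was reported.

- **Knobs:** each turned freely until the wrist torque rose sharply, to 3.7 N m on the left and 1.7 N m on the right, against about 0.06 N m to turn. Both bars lie across the clock in the last picture.
- **Cover depth:** it stopped moving forward and pushed back with about 10 N. Its trailing edge measured 31.5 mm from the bed's near edge, where 30.5 mm is expected at the stop, so it agrees within the measuring error.
- **Centring and squareness:** just before the stop the cover was about 0.5 mm off centre and 0.3° off square. A coarser last reading gave a 0.5° difference in yaw.
- **Flap:** it looks flat in the last pictures, and its near edge was found at about 53 mm height against 52 mm nominal.
- **Hold:** about 16 N down and 10 N forward, grip set to 70 N. The tool's pitch is about 0.15° off its angle when it gripped the cover.
- **Bystanders:** I did not deliberately touch any, but I took no final picture of the whole bench to confirm it.

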